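# Prime the syrup dispenser over the bowl

### The job

The syrup dispenser on the white board has just been rinsed and is still empty: prime it with a full stroke. First turn its spout until the nozzle hangs over the middle of the small steel bowl, leaving the bowl where it stands; then press the plunger straight down through its soft first stop and firmly onto the stiffer second stop with about 17 N (13 at least, never over 22), hold it there for a second, and let it come all the way up again. Do not press before the nozzle is over the bowl, and leave everything else on the board where it is.

Things in the scene. Friction and masses are not known exactly. Their poses are not given: they have to be found in the camera images.
- pot: The dispenser: a fixed round steel pot, 100 mm across, 108 mm high with its lid, a black pump head standing over its centre. Origin: centre of its underside, on the 12 mm thick white board (board top at world z = 0.012); z up, -x is the side where the bowl stands.
- lid (a point): Centre of the pot's lid, 108 mm above the board, on the pump's vertical axis. Above it the head: a flat round palm disc 54 mm across to press on, its top 76 to 92 mm above this point (how high the neck is screwed differs and is not measured), and a level spout bar 12 mm thick, centre line 26 mm below the disc's top, running out to 103 mm from the axis, where a nozzle bends 22 mm down.
- swivel (a joint): Turning of the pump head with its spout about the pot's vertical axis (rad, counter-clockwise from above positive). At 0 the spout points along the pot's own -x. Range -2.2 to 2.2; at the start 0.8 to 1.5. It turns against friction of about 0.12 N m (1.6 N pushed sideways on the spout 75 mm from the axis) and stays where it is left.
- spout_foot (a point): The point of the board's top plumb below the nozzle (it turns with the spout, 103 mm from the pot's axis; it does not move when the plunger is pressed).
- plunger (a joint): Soft first part of the plunger's stroke (m): 0 up, 0.012 at the first stop. A light spring: 1.5 N to start, about 3.3 N at the first stop; it comes up by itself when let go.
- buffer (a joint): Further travel of the plunger beyond the first stop (m), against the stiff second stop: it does not give until the push reaches about 7 N, then yields about 1 mm for every 4 N: 1.5 mm at 13 N, 2.5 mm at 17 N, 3.75 mm at 22 N (too much). It springs back when let go. Readings are too coarse to press by: feel the force.
- bowl_rim (a point): The small round steel bowl, loose, light, 90 mm across its mouth and 45 mm high, standing upright on the board beside the pot. This point is the centre of its mouth, 45 mm above the board; its centre is 90 to 115 mm from the pot's axis, within about 0.35 rad of the pot's own -x direction.
- jar: Bystander: amber glass jar, 60 mm across, 85 mm high, origin under its centre.
- beaker: Bystander: white ceramic cup, 64 mm across, 75 mm high, origin under its centre.
- ladle: Bystander: steel spoon about 240 mm long lying along its own x.
- scraper: Bystander: spatula with wooden handle, about 280 mm long, lying along its own x.
- sticks: Bystander: dark steel tumbler, 76 mm across, with thin wooden sticks up to 175 mm high; origin under its centre.
- syrup: Bystander: amber bottle, 66 mm across, 160 mm high; origin under its centre.
- weight: Bystander: brass scale weight, 52 mm across, 56 mm high; origin under its centre.
Things that resemble listed ones, but are neither listed nor needed, are in the scene too. What is shaped like the part that bears bowl_rim but green is not meant.

How it is judged:
By the outcome, as a careful person would: the job done as asked, in the order asked, and still so for the second after the job is handed in, with the robot touching nothing.
It also fails if it takes over 59 s, if anything falls off the work surface, if the arm or the gripper's body presses on something with over 40 N, if the wrist force passes 120 N, or if a joint passes its speed limit or range.

### The arm

A 6-joint arm with a two-finger parallel gripper is mounted at the origin on the work surface. World frame = base frame: x ahead of the robot, y to its left, z up, the work surface at z = 0. Lengths are in m, angles in rad, forces in N, time in s.
With the tool pointing down it reaches from about 0.325 to 0.775 m from the base axis. Payload 5.5 kg.
Tool frame: the origin (TCP) lies between the finger pads; the fingertips stand 8 mm ahead of it and the grasp point (between the pads) lies 11 mm behind it (tcp_to_tips is the distance from the TCP to the fingertips, in m); z points along the fingers, y is the direction in which the jaws open and shut (so a half turn about z gives the same grasp; the last joint's range is limited). The gripper opens to 88 mm and grips with 3 to 60 N. Pads are 20 mm wide; open, the fingers measure 115 mm over their backs; the gripper's body (75 mm by 178 mm) begins 61 mm behind the grasp point.
Start: joints at [1.082, 0.091, 1.231, -0, 1.82, -0.057], TCP at [0.251, 0.545, 0.231] pointing down, gripper open.
Joint ranges: [-2.87, 2.87], [-0.86, 2.18], [0.17, 2.46], [-1.51, 4.65], [0.06, 2.69], [-2.65, 2.65]. Speed limits (rad/s): [2.57, 2.57, 3.01, 3.14, 3.14, 3.14].

### API

Orientations are given as a unit quaternion [w, x, y, z].
In Python, from bench import * gives the robot as it stands. Calls block until the motion is done:
- move_to(position, orientation): joint-space move of the TCP to a pose.
- move_l(position, speed=0.15, orientation=None): straight line of the TCP; orientation=None keeps the orientation; speed is the mean speed in m/s.
- movej(angles): joint-space move.
- gripper_open() and close(): open the fingers fully, or close them until they stop; the grip force is fixed at half the most.
- hold(seconds).
- inverse_kinematics(position, orientation): joint angles nearest the present ones, or None.
- state(): the state.
- get_image(name): name is "scene" or "top" or "wrist"; returns a dict with "frame" (480x640x3 uint8, blue, green, red), "depth" (480x640 float32, m along the optical axis (not along the pixel's ray), 0 where there is no reading), "camera_matrix" (3x3 intrinsics, pixels), "view" (4x4, takes a point from world to camera coordinates). Camera axes: x right, y up, looking along -z (the intrinsics and any distortion apply to the point x, -y, -z); pixel columns grow to the right and rows downward; lengths in m; the calibration is good to about 2 mm. The wrist camera is an equidistant fisheye: a pixel r from the principal point sees the ray r / f radians off the axis. A picture is of the moment at which its call begins.
A pose or a line that the arm cannot do raises IKError and nothing moves.
- job_done(): hands the job in, once; it reports no verdict.
The state is a dict: "time": time; "joint_pos": joint angles; "dq": joint speeds; "joint_torque": joint torques, N m; "ee_pos": TCP position; "ee_rot": TCP orientation; "ft_force": force on the tool from outside, world axes, zero at the start; "moment": the same for the moment, N m; "finger_gap": finger opening in m.
Only numpy, scipy, OpenCV 4.12 (cv2) and the standard library are available. Lean on these libraries where they do the work, as an engineer would, in place of code of your own. Each camera call takes 0.05 s, during which the arm holds its last target. There are 200 camera calls.

## Working session

There is one attempt and no reset: what is moved stays moved. The work goes in short steps, each a Python script; the robot and the scene stay as the last script left them, time stands still between calls to the robot, and variables do not carry over. Pictures are saved under pics/ and viewed, about 8 in all and at most 12, crops included, and the job is handed in when it is done.

```bash
mkdir -p pics; ls
cat > h.py <<'E'
from bench import *
import numpy as np, cv2
def cloud(im):
    K=np.array(im["camera_matrix"]);V=np.array(im["view"]);d=im["depth"]
    v,u=np.mgrid[:480,:640]
    p=np.stack([(u-K[0,2])*d/K[0,0],-(v-K[1,2])*d/K[1,1],-d,np.ones_like(d)],-1)
    w=p@np.linalg.inv(V).T
    w=w[...,:3]; w[d==0]=np.nan
    return w
E
python3 - <<'E'
from h import *
for n in("top","scene"):
    im=get_image(n); cv2.imwrite(f"pics/{n}0.png",im["frame"]); np.save(f"{n}0.npy",cloud(im))
    print(n,np.array(im["camera_matrix"]).tolist(),np.round(im["view"],3).tolist())
s=state();print(s["time"],s["ft_force"],s["ee_rot"],s["finger_gap"])
E
```

```text
pics
top [[487.22545544737966, 0.0, 320.1634698383035], [0.0, 487.22545544737966, 242.9697333817487], [0.0, 0.0, 1.0]] [[-0.024, -1.0, -0.007, -0.073], [0.992, -0.025, 0.12, -0.506], [-0.12, -0.004, 0.993, -1.137], [0.0, 0.0, 0.0, 1.0]]
scene [[604.5140847895963, 0.0, 316.1093725107679], [0.0, 604.5140847895963, 251.33331603894024], [0.0, 0.0, 1.0]] [[-0.367, 0.93, -0.002, 0.251], [-0.762, -0.299, 0.575, 0.298], [0.534, 0.213, 0.818, -1.683], [0.0, 0.0, 0.0, 1.0]]
0.1 [-0.59810183 -0.90062387  0.3384961 ] [-2.31559586e-04  2.14205667e-01  9.76788191e-01 -8.42427855e-04] 0.08765511906357676
```

View pics/top0.png

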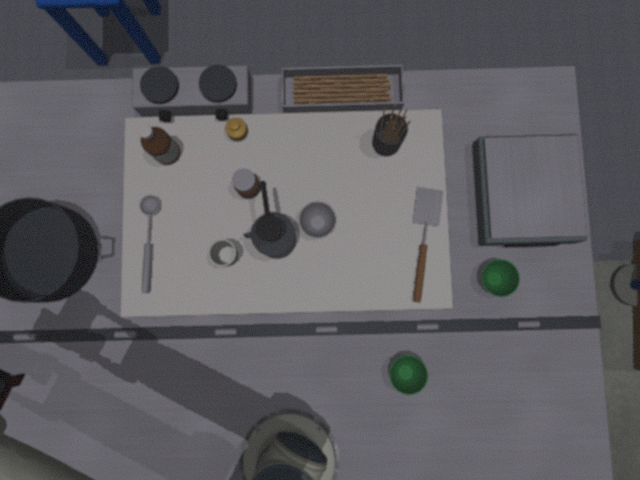

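View pics/scene0.png

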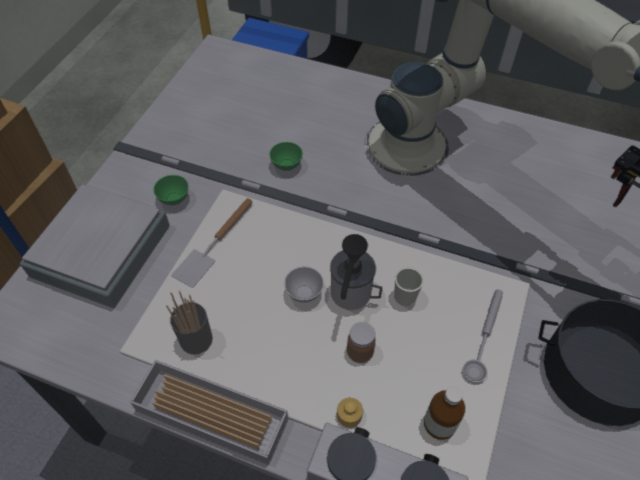

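The steel bowl is at top (318,219) and scene (304,289). The two green look-alikes are at top (408,374) and (500,277), off the board. The pot is at top (273,235), with its spout running up to about (265,185), beside the jar at (247,183). Next I'll measure these with depth and confirm in an enlarged crop.

Run:
```python
from h import *
P=np.load("top0.npy"); im=cv2.imread("pics/top0.png")
cv2.imwrite("pics/crop1.png",cv2.convertScaleAbs(cv2.resize(im[150:290,190:360],None,fx=4,fy=4,interpolation=cv2.INTER_CUBIC),alpha=1.8,beta=20))
def circ(q):
    A=np.c_[2*q,np.ones(len(q))];s=np.linalg.lstsq(A,(q**2).sum(1),rcond=None)[0];return s[:2],np.sqrt(s[2]+s[:2]@s[:2])
for n in("top","scene"):
    P=np.load(n+"0.npy"); 
    R=(P[150:290,190:360] if n=="top" else P[220:380,270:440]).reshape(-1,3); R=R[~np.isnan(R[:,0])]
    print(n,"board",np.median(R[R[:,2]<.02,2]))
    zs=R[:,2]; print(np.histogram(zs,bins=np.arange(0,.24,.01)))
    top=R[zs>.188]; print("disc",top.mean(0),top.min(0),top.max(0),len(top), circ(top[:,:2]))
    sp=R[(zs>.15)&(zs<.187)]; print("spout",len(sp)); print(np.round(sp[::max(1,len(sp)//25)],3).tolist())
P=np.load("top0.npy");B=P[195:245,297:342].reshape(-1,3);B=B[(B[:,2]>.045)]
print("rim",circ(B[:,:2]),B[:,2].max(),B.min(0),B.max(0))
L=P[205:270,240:310].reshape(-1,3);L=L[(L[:,2]>.1)&(L[:,2]<.13)];print("lid",L.min(0),L.max(0),np.median(L,0))
P=np.load("scene0.npy");B=P[262:315,280:328].reshape(-1,3);B=B[(B[:,2]>.048)&(B[:,2]<.065)];print("rim scene",circ(B[:,:2]),B.min(0),B.max(0))
```

```text
top board 0.012735078514221732
(array([ 2326, 17463,   404,   294,   243,   302,   152,   128,   209,
         380,    53,   395,   611,     8,     0,     0,     2,    23,
         173,     7,   530,     1,     0]), array([0.  , 0.01, 0.02, 0.03, 0.04, 0.05, 0.06, 0.07, 0.08, 0.09, 0.1 ,
       0.11, 0.12, 0.13, 0.14, 0.15, 0.16, 0.17, 0.18, 0.19, 0.2 , 0.21,
       0.22, 0.23]))
disc [0.51803325 0.01892553 0.20433435] [ 0.4916078  -0.00670428  0.18832861] [0.5890267  0.04461141 0.21068672] 542 (array([0.52096405, 0.01930742]), np.float64(0.019837181135168504))
spout 185
[[0.625, 0.035, 0.174], [0.622, 0.028, 0.178], [0.616, 0.034, 0.184], [0.614, 0.032, 0.183], [0.612, 0.028, 0.184], [0.611, 0.026, 0.178], [0.605, 0.036, 0.185], [0.603, 0.034, 0.184], [0.599, 0.034, 0.182], [0.597, 0.028, 0.181], [0.595, 0.026, 0.183], [0.592, 0.024, 0.184], [0.588, 0.03, 0.183], [0.586, 0.024, 0.183], [0.581, 0.03, 0.186], [0.579, 0.028, 0.185], [0.577, 0.024, 0.185], [0.575, 0.022, 0.182], [0.572, 0.031, 0.179], [0.569, 0.022, 0.183], [0.567, 0.02, 0.18], [0.562, 0.028, 0.183], [0.561, 0.024, 0.18
[... 996 characters left out ...]
7, 0.035, 0.185], [0.592, 0.033, 0.182], [0.596, 0.032, 0.182], [0.602, 0.028, 0.18], [0.607, 0.028, 0.179], [0.605, 0.038, 0.179], [0.612, 0.036, 0.18], [0.621, 0.035, 0.186], [0.622, 0.031, 0.177], [0.624, 0.03, 0.172], [0.62, 0.039, 0.169], [0.622, 0.038, 0.162]]
rim (array([ 0.55796086, -0.08019879]), np.float64(0.04148169544596334)) 0.06250386029924293 [ 0.51493578 -0.12425112  0.04501725] [ 0.60154727 -0.03663195  0.06250386]
lid [ 0.46897875 -0.03041414  0.11276329] [0.56788762 0.06769099 0.12995002] [0.50396662 0.00670047 0.12059307]
rim scene (array([ 0.55811895, -0.07895266]), np.float64(0.042151700833120836)) [ 0.5110867 -0.1241773  0.0480007] [ 0.60218087 -0.03430557  0.06132037]
```

View pics/crop1.png

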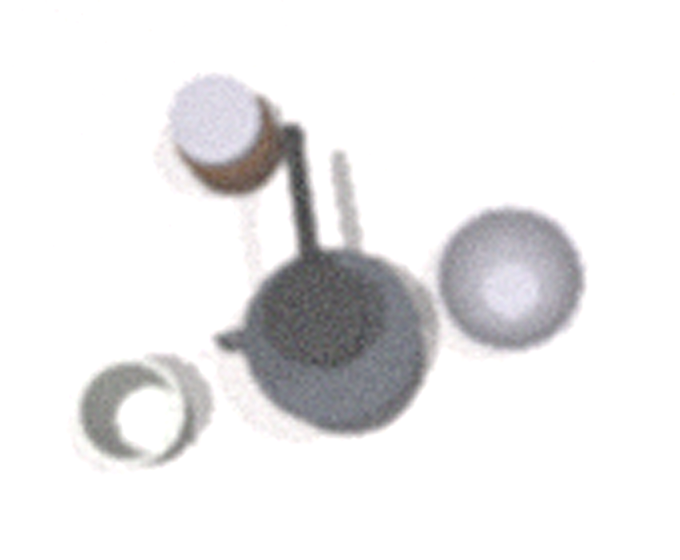

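```bash
cat >> h.py <<'E'
AX=np.array([.5185,.0197])
def q(phi):  # tool down, tool y (jaws) along world angle phi
    a=(phi+np.pi/2)/2; return [0,float(np.cos(a)),float(np.sin(a)),0]
def at(th,d,z,r=.08):
    c,s=np.cos(th),np.sin(th); return [AX[0]+r*c-d*s,AX[1]+r*s+d*c,z]
E
python3 - <<'E'
from h import *
close()
print(state()["finger_gap"])
move_to(at(.14,.04,.27),q(.14)); print(state()["time"],state()["joint_pos"],state()["ft_force"])
move_l(at(.14,.04,.172),.12); f0=np.array(state()["ft_force"])
move_l(at(.14,.022,.172),.05); print(np.array(state()["ft_force"])-f0)
for th in np.linspace(.14,-1.16,8)[1:]:
    move_l(at(th,.017,.172),.1,q(th)); s=state();print(round(th,2),s["time"],np.round(np.array(s["ft_force"])-f0,2),np.round(s["ee_pos"],4))
move_l(at(-1.16,.05,.172),.1); move_l(at(-1.1,.16,.27),.2)
im=get_image("top"); cv2.imwrite("pics/top2.png",im["frame"]); np.save("top2.npy",cloud(im))
im=get_image("scene"); np.save("scene2.npy",cloud(im))
a=im["frame"];cv2.imwrite("pics/b.png",np.hstack([cv2.resize(get_image("top")["frame"][150:290,200:360],None,fx=2.4,fy=2.4),cv2.resize(a[200:340,260:420],None,fx=2.4,fy=2.4)]))
def line(P):
    R=P.reshape(-1,3);r=R[:,:2]-AX
    m=(np.hypot(*r.T)<.11)&(np.hypot(*r.T)>.035)&(R[:,2]>.165)&(R[:,2]<.19);return r[m]
for n in("top2","scene2","top0","scene0"):
    r=line(np.load(n+".npy"));
    if len(r): print(n,len(r),np.median(np.arctan2(r[:,1],r[:,0])),np.hypot(*r.T).max())
print(state()["time"])
E
```

```text
0.0004163237356185019
3.5417 [ 6.29477182e-02  9.30637110e-02  1.15882629e+00  3.18930271e-04
  1.88986151e+00 -7.85893253e-02] [-0.34121489  0.28788191  0.46742124]
[0.81370707 0.17068448 0.50569383]
-0.05 5.3667 [ 0.75  0.65 -0.37] [0.5992 0.0331 0.1719]
-0.23 5.7 [0.18 0.52 0.31] [0.6002 0.0183 0.172 ]
-0.42 6.0333 [0.73 0.87 0.57] [0.5985 0.0032 0.172 ]
-0.6 6.3667 [0.87 0.21 0.47] [ 0.594  -0.0113  0.172 ]
-0.79 6.7 [0.36 1.27 0.3 ] [ 0.587  -0.0247  0.172 ]
-0.97 7.0333 [0.91 0.72 0.31] [ 0.5776 -0.0366  0.172 ]
-1.16 7.3667 [ 0.59  0.85 -0.56] [ 0.5662 -0.0466  0.172 ]
top2 196 -1.1683851791931383 0.10823819032313516
top0 184 0.1186830046004398 0.10780881198629634
scene0 205 0.14442021779626749 0.10924604588161164
8.9083
```

View pics/b.png

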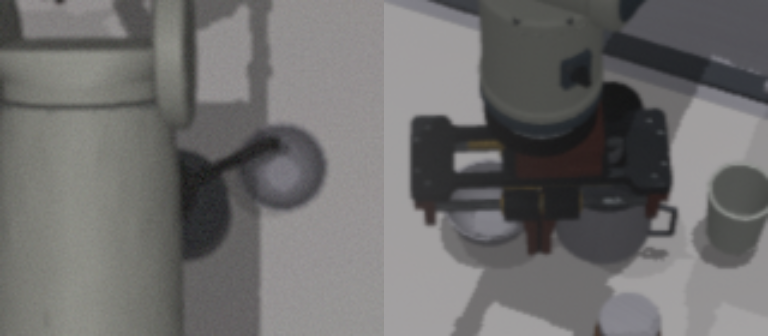

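The spout now reaches over the steel bowl, with the nozzle at about (275,145) in the left crop and the bowl centre at about (283,165). I'll nudge it about 0.025 rad further and re-measure both.

Run:
```python
from h import *
move_l(at(-1.16,.05,.172),.2); move_l(at(-1.16,.022,.172),.08)
move_l(at(-1.186,.017,.172),.05,q(-1.186))
move_l(at(-1.186,.05,.172),.12); move_l(at(-1.0,.17,.27),.25)
im=get_image("top"); P=cloud(im); R=P.reshape(-1,3); r=R[:,:2]-AX; h=np.hypot(*r.T)
m=(h<.115)&(h>.035)&(R[:,2]>.165)&(R[:,2]<.19); s=r[m]; print("spout",m.sum(),np.median(np.arctan2(s[:,1],s[:,0])), np.polyfit(s[:,1],s[:,0],1))
far=s[np.hypot(*s.T)>.09]; print("end angle",np.arctan2(*far.mean(0)[::-1]))
B=P[185:255,290:350].reshape(-1,3);B=B[(B[:,2]>.050)&(B[:,2]<.07)];print("rim mid",(B.min(0)+B.max(0))/2,np.arctan2(*((B.min(0)+B.max(0))/2-np.r_[AX,0])[1::-1]))
D=R[(h<.035)&(R[:,2]>.196)];print("disc",(D.min(0)+D.max(0))/2,np.median(D[:,2]),len(D))
cv2.imwrite("pics/c.png",cv2.resize(im["frame"][170:280,250:360],None,fx=4,fy=4)); print(state()["time"])
```

```text
spout 196 -1.1929760491850252 [-4.01575328e-01 -1.62241433e-04]
end angle -1.1873618468428586
rim mid [ 0.54310533 -0.06906829  0.05984005] -1.3003988981670511
disc [0.51793295 0.01971222 0.39657473] 0.5820743103739467 2689
11.9
```

View pics/c.png

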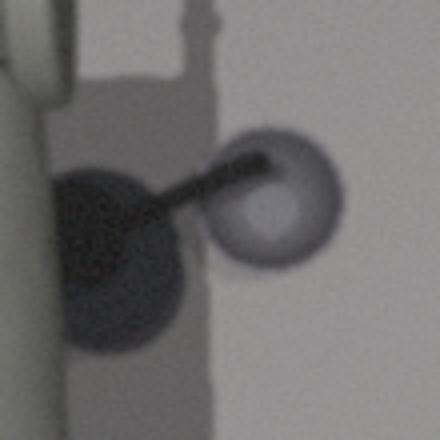

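The nozzle lies over the bowl. The spout is at -1.19 rad against -1.193 for the bowl, and the bowl centre is still at about (317.5,219) in full-image pixels. Now I'll press under force feedback.

```bash
cat > press.py <<'E'
from h import *
def fz(n=4):
    v=[]
    for _ in range(n): hold(.02); v.append(state()["ft_force"][2])
    return float(np.mean(v))
x,y=map(float,AX)
move_l([x,y,.27],.25); move_l([x,y,.222],.12); hold(.15)
f0=fz(15); z=.222; zc=None; log=[]; t0=state()["time"]; print("t",t0,"f0",f0)
go=lambda z,v=.03: move_l([x,y,z],v)
while state()["time"]<45 and z>.170:
    f=fz(2 if zc is None or z>zc-.010 else 6)-f0; log.append((round(z,4),round(f,1)))
    if zc is None and f>1.3: zc=z
    if f>16.4: break
    step=.001 if (zc is None or z>zc-.010) else .0003
    if f>6: step=float(np.clip((17-f)/4000*.6,.0001,.0003))
    z-=step; go(z)
print(log,"contact",zc)
th=state()["time"]; H=[]
while state()["time"]-th<1.4:
    f=fz(6)-f0; H.append(round(f,1))
    if f>18.2: z+=.0002; go(z)
    elif f<15.8: z-=.0002; go(z)
print("hold",H,"t",th,state()["time"])
move_l([x,y,z+.03],.03); hold(.2); print("free",fz(8)-f0)
move_l([x,y,.27],.1); print(state()["time"])
E
python3 press.py
```

```text
t 13.75 f0 0.20647945188380887
[(0.222, -1.0), (0.221, 0.1), (0.22, -0.6), (0.219, -1.0), (0.218, -0.3), (0.217, -0.5), (0.216, -0.1), (0.215, -0.6), (0.214, -0.8), (0.213, 0.1), (0.212, 0.9), (0.211, 1.3), (0.21, 1.1), (0.209, 1.3), (0.208, 2.1), (0.207, 1.7), (0.206, 2.1), (0.205, 2.4), (0.204, 2.4), (0.203, 3.0), (0.202, 2.2), (0.201, 3.0), (0.2007, 3.1), (0.2004, 3.1), (0.2001, 3.5), (0.1998, 4.6), (0.1995, 5.5), (0.1992, 6.4), (0.1989, 7.4), (0.1986, 7.8), (0.1983, 8.5), (0.198, 9.1), (0.1977, 9.5), (0.1974, 10.2), (0.1971, 10.5), (0.1968, 11.0), (0.1965, 11.4), (0.1962, 12.3), (0.1959, 12.9), (0.1956, 13.6), (0.1953, 13.6), (0.195, 14.5), (0.1947, 15.2), (0.1944, 15.6), (0.1942, 15.8), (0.194, 16.0), (0.1939, 16.6)] contact 0.211
hold [16.1, 16.1, 16.5, 16.6, 16.3, 16.1, 16.0, 16.3, 16.3, 16.3, 16.4, 16.3, 16.3, 16.4, 16.5] t 28.55 30.05
free -0.4576385033272248
32.1417
```

The force curve shows both stops, and the hold was about 16.3–16.8 N for 1.5 s. I'll retreat and check.

Run:
```python
from h import *
move_l([.45,.30,.29],.3)
im=get_image("top"); P=cloud(im); R=P.reshape(-1,3); r=R[:,:2]-AX; h=np.hypot(*r.T)
m=(h<.115)&(h>.035)&(R[:,2]>.165)&(R[:,2]<.19); s=r[m]; print("spout",m.sum(),np.median(np.arctan2(s[:,1],s[:,0])))
b=(np.hypot(R[:,0]-.558,R[:,1]+.080)<.06)&(R[:,2]>.047)&(R[:,2]<.065);B=R[b];mid=(B.min(0)+B.max(0))/2;print("rim",mid,np.arctan2(mid[1]-AX[1],mid[0]-AX[0]))
D=R[(h<.03)&(R[:,2]>.18)&(R[:,2]<.23)];print("disc z",np.median(D[:,2]),len(D),"t",state()["time"])
D0=np.load("top0.npy").reshape(-1,3);D0=D0[(np.hypot(*(D0[:,:2]-AX).T)<.03)&(D0[:,2]>.18)];print("before",np.median(D0[:,2]))
cv2.imwrite("pics/d.png",im["frame"])
```

```text
spout 196 -1.1967850434762057
rim [ 0.55819167 -0.08048392  0.05485566] -1.1935804572114073
disc z 0.20443163313180707 546 t 33.3083
before 0.2044848376679786
```

View pics/d.png

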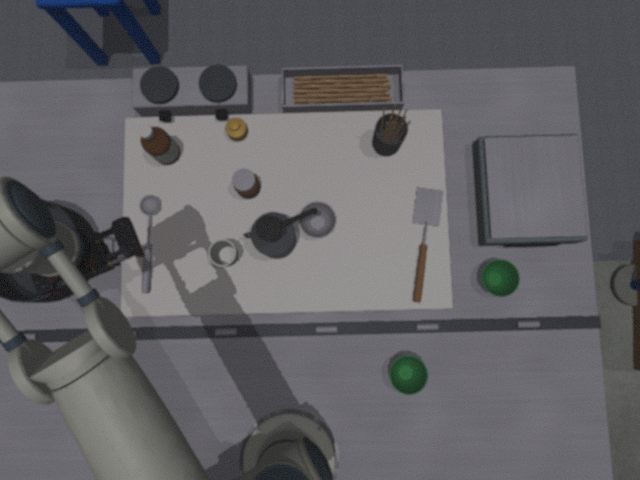

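The picture shows everything in its original place, the spout over the bowl at (318,219), and the arm clear of the board.

```bash
python3 -c "
from bench import *
print(job_done())"
```

```text
the job is handed in; nothing more can be done
None
```

The dispenser is primed with one full stroke into the steel bowl, and the job was handed in at about 33 s of the 59 s allowed.

- **Spout:** I pushed it round with the closed fingers, with one small correction. My last measurement put it at -1.197 rad and the bowl centre at -1.194 rad. The nozzle is about 4 mm short of the bowl's middle, because the bowl stands 107 mm from the pot's axis and the spout reaches 103 mm.
- **Press:** I pressed only after the nozzle was over the bowl, going down under force feedback. The plunger passed its soft stop at about 3 N and began to yield at the stiff stop at about 7 N. I held it at 16.0–16.6 N for about 1.5 s. The force zero was uncertain by about 0.5 N, so the true force may have been nearer 17 N, still well under 22 N.
- **Final checks:** The plunger came all the way up, with the disc top at 0.2044 m against 0.2045 m before. The bowl had not moved, and the other things looked unmoved in the top picture. The arm was clear of everything.

One automatic check of the bowl's rim gave a wrong position part-way through, because its search window picked up points from other objects. I checked the bowl by eye then, and the final measurement agreed with the first one. No other check failed or disagreed.

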